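# Sort the bench bins and press the label holder home behind its spring lip

## Robot

A 6-joint arm with a two-finger parallel gripper is mounted at the origin on a cart in front of the work surface, level with it; the furniture and walls round the work are solid. World frame = base frame: x ahead of the robot, y to its left, z up, the work surface at z = 0. Lengths are in m, angles in rad, forces in N, time in s.
With the tool pointing down it reaches from about 0.275 to 0.75 m from the base axis. Payload 10.2 kg.
Tool frame: the origin (TCP) lies at the very end of the fingers, on their centre line; the grasp point (between the pads) lies 19 mm behind it; z points along the fingers, y is the line along which they close (so a half turn about z gives the same grasp; the last joint's range is limited). The gripper opens to 88 mm and grips with 3 to 60 N. Pads are 18 mm wide; open, the fingers measure 123 mm over their backs; the gripper's body (75 mm by 187 mm) begins 45 mm behind the grasp point.
Start: joints at [-1.425, 0.313, 1.498, -0, 1.331, -0.223], TCP at [0.189, -0.49, 0.207] pointing down, gripper open.
Joint ranges: [-2.94, 2.94], [-0.97, 2.17], [0.19, 2.56], [-1.23, 4.37], [0.02, 3.11], [-2.88, 2.88]. Speed limits (rad/s): [2.39, 2.39, 3.01, 3.14, 3.14, 3.14].

## Interface

Orientations are given as a rotation vector (axis times angle).
In Python, from cell import readout, vision, manip gives the robot as it stands. The module is installed in compiled form; this text tells all that it offers.
- The arm moves only by the tool carry_out, never from a script. Its argument "series" is a list that holds one entry, the list of rows, each a list of 5 numbers: the finger opening in cm, from 0 to 8.81, then the shift along the world's x, y, z in cm, then the turn about the world's z in rad. In form: [[[claw, x, y, z, spin], ...]]. A call has 1 to 8 rows; each row shifts and turns the commanded pose from where the row before left it; what a row does not reach is not made up. A row lasts 1/12 s, in which the tool goes at most 41.7 mm and 7.16 degrees, less where a joint would pass 70% of its speed; a pose out of reach is approached as far as the arm can. A call is refused whole if a number of a shift passes 4.17 or a number of a turn 0.125, either way. A call with a gripper value outside its range is refused whole. The fingers move at their own pace and stop on an object; "force" is the grip in N (left out, the last holds). Time passes only in rows, so rows that do not move let the fingers close. It gives the time, the measured TCP pose, the force, the opening and the grip force at its end, in the units of the state.
- readout.state(): the state, without advancing time (a new reading comes with each control period).
- vision.grab_frame(name): name is "scene" or "side" or "wrist"; returns a dict with "pixels" (480x640x3 uint8, red, green, blue), "fov_y" (degrees; the focal length in pixels is half the picture's height over the tangent of half this angle, whatever the lens; pixels are square), "cx", "cy" (the principal point, pixels), "extrinsics" (4x4, takes a point from world to camera coordinates). Camera axes: x right, y up, looking along -z (the intrinsics and any distortion apply to the point x, -y, -z); pixel columns grow to the right and rows downward; lengths in m; the calibration is good to about 2 mm. The wrist camera is an equidistant fisheye: a pixel r from the principal point sees the ray r / f radians off the axis. A picture is of the moment at which its call begins. There is no depth.
- manip.job_done(): hands the job in; it is judged then, once.
Trained networks look in a picture, given as the dict that the camera call returned (one of the last four; its "shot" number tells which), for a name from the list of things; names that differ only in an ending like _2 or _b are one class to them, and where a whole thing is asked for, a point or a joint stands for the part that bears it (a point fixed in the world has none). Each returns a list of dicts, best first, with "conf" (0 to 1); they miss things now and then, are a little off and sometimes report something else, mostly with a low value. They report only what shows in the picture. A call takes as long as a camera call.
- vision.look_for(picture, name): "box" ([centre column, centre row, width, height] as shares, 0 to 1, of the picture: columns of its width, rows of its height, round what is visible of it).
The state is a dict: "clock": time; "joints": joint angles; "joint_vel": joint speeds; "tau": joint torques, N m; "tool_pos": TCP position; "tcp_rot": TCP orientation; "wrist_force": force on the tool from outside, world axes, zero at the start; "ft_torque": the same for the moment, N m; "width": finger opening in m; "grasp_force": force on a finger pad.
Only numpy, scipy, OpenCV 4.12 (cv2) and the standard library are available. Lean on these libraries where they do the work, as an engineer would, in place of code of your own. Each camera call takes 0.05 s, during which the arm holds its last target. There are 200 camera calls.

## Task

Tidy the loose stone sample and the two loose wooden wedges lying at the front of the bench into the two steel bins: each goes into the bin that already holds its own kind, and the polished stone is laid in, not dropped; leave the other tools alone. Then take the label holder out of its wooden stand and push it, card facing out, down behind the spring lip on the front of the stone bin, in the middle of the lip and fully home, just as the wedge bin's label already sits. Finish while still holding the label holder, pressing it down firmly on its stop, so that I can fasten it.

Things in the scene. Friction and masses are not known exactly. Their poses are not given: they have to be found in the camera images.
- stone_a: loose polished stone sample tile, 48 mm (own x) x 55 mm (own y) x 12 mm, lying flat at the front of the bench; origin at the centre of its underside
- wedge_a: loose hardwood wedge, 75 mm long (own y), 30 mm wide (own x, the sides are parallel), 22 mm high at the thick end and tapering to an edge at the other (about 11 mm high in the middle), lying at the front of the bench; origin at the centre of its underside
- wedge_b: a second wedge, the same as wedge_a
- stone_bin: low open bin of grey sheet steel, screwed to the bench, 140 mm (own x, front is -x) x 160 mm (own y), walls and floor 3 mm; front wall 36 mm high, sides sloping up to 56 mm, back 56 mm; origin at the centre of its underside. A 60 x 60 x 11 mm stone tile already lies in its rear half. Its front carries an empty spring clip (see stone_clip)
- wedge_bin: an equal bin, also screwed down, with a wedge already lying across its rear (within 17 mm of own x = +48 mm). Its label holder is already fitted on its front and stands up to 80 mm above the bench there
- label_holder: black label holder with a blank white card, 70 mm high, 60 g. Foot: a round bead, diameter 6 mm, 60 mm long (own y); then a tongue 60 mm wide, 3 mm thick, flush with the bead's rear; from 29 to 70 mm height the card frame, 80 mm wide (own y), 9 mm thick (own x, -4.5 to 4.5), gripped across its thickness. Card faces own -x. Origin: lowest point of the bead, at its middle; z up
- label_stand: small fixed wooden stand, 46 mm (own x) x 92 mm (own y) x 26 mm high, at the right front of the bench; origin at the centre of its underside. The label holder stands upright in its slot (20 mm deep along own y, about 1.5 mm play) and is drawn straight up out of it
- stone_clip (a point): the seat behind the spring lip on the stone bin's front: the label holder's origin lies here when it is fully home (73 mm in front of the bin's centre, 10 mm above the bench). Axes as the bin's: -x to the front, y along the lip, z up. The face of the bin's front wall is 3 mm behind this point (+x); the wall's top is 28 mm above it
- stone_lip (a joint): tilt of the stone bin's spring lip, a 60 mm wide steel leaf before the seat; 0 at rest, grows as it is pushed forward. Its rounded bend, 8.5 mm above the seat, leaves 3.5 mm to the wall; above, it flares to a mouth about 10 mm wide, 26 mm above the seat. The bead opens it from 13 to 2 mm above the seat, with 5 to 12 N of push; then it snaps in above the bead
- stone_stop: the fixed steel ledge, 64 mm long, at the foot of the stone bin's clip on which the bead bottoms; origin at the seat point, in the middle of its upper face
- label_card (a point): centre of the label holder's card side, 4.5 mm in front of its mid plane (own -x) and 49.5 mm above its foot
- tape_measure: tape measure, 37x94x64 mm, bystander at the right, not to be disturbed
- chisel_flat: stone chisel, 195 mm long, bystander at the left, not to be disturbed
- rubbing_stone: two-layer rubbing stone, 42x105x28 mm, bystander at the left rear, not to be disturbed

How it is judged:
By the outcome, as a careful person would: the job done as asked, in the order asked, and still so for the second after the job is handed in, while the arm keeps its last pose, push and grip.
It also fails if it takes over 72 s, if anything falls off the work surface, if the arm or the gripper's body presses on something with over 40 N, if the wrist force passes 120 N, or if a joint passes its speed limit or range.

## Working session

There is one attempt and no reset: what is moved stays moved. The work goes in short steps, Python scripts to look and compute and a tool call to move; the robot and the scene stay as the last step left them, time stands still between calls to the robot, and variables do not carry over. Pictures are saved under pics/ and viewed, at most 10 in all, crops included, and the job is handed in when it is done.

Besides the shell and the picture viewer there is one more tool, called after "Request:" by a JSON object that holds its "op" and its "data". carry_out: Moves the arm, as the interface text tells. Its arguments: {"type":"object","properties":{"series":{"type":"array","items":{"type":"array","items":{"type":"array","items":{"type":"number"}}}},"force":{"type":"number"}},"required":["series"]}

```bash
mkdir -p pics; cat > h.py <<'E'
import numpy as np, cv2
from cell import readout, vision, manip
def shot(cam,fn=None):
    p=vision.grab_frame(cam)
    if fn: cv2.imwrite('pics/'+fn,cv2.cvtColor(p['pixels'],cv2.COLOR_RGB2BGR))
    return p
def ray(p,u,v,fish=False):
    f=240/np.tan(np.radians(p['fov_y']/2)); x=(u-p['cx'])/f; y=(v-p['cy'])/f
    if fish:
        r=np.hypot(x,y)+1e-12; d=np.array([np.sin(r)*x/r,-np.sin(r)*y/r,-np.cos(r)])
    else: d=np.array([x,-y,-1.])
    E=np.array(p['extrinsics']); R=E[:3,:3]; return -R.T@E[:3,3], R.T@d
def onz(p,u,v,z,fish=False):
    o,d=ray(p,u,v,fish); return o+d*(z-o[2])/d[2]
def proj(p,P,fish=False):
    E=np.array(p['extrinsics']); c=E[:3,:3]@np.array(P)+E[:3,3]; f=240/np.tan(np.radians(p['fov_y']/2))
    x,y,z=c[0],-c[1],-c[2]
    if fish:
        h=np.hypot(x,y)+1e-12; t=np.arctan2(h,z); return np.array([p['cx']+f*t*x/h,p['cy']+f*t*y/h])
    return np.array([p['cx']+f*x/z,p['cy']+f*y/z])
E
python3 - <<'E'
from h import *
s=readout.state(); print(s)
for c in ['scene','side']:
    p=shot(c,c+'0.png'); o,d=ray(p,320,240); print(c,p['fov_y'],p['cx'],p['cy'],o,d,[k for k in p])
    for n in ['stone_a','wedge_a','stone_bin','wedge_bin','label_holder','label_stand']:
        for r in vision.look_for(p,n)[:4]:
            b=np.array(r['box'])*[640,480,640,480]; print(n,round(r['conf'],2),b.round(),onz(p,b[0],b[1],0.01).round(3))
E
```

```text
{'clock': 0.0, 'joints': array([-1.42539726e+00,  3.13433787e-01,  1.49843965e+00,  1.76326901e-05,
        1.33100244e+00, -2.23409362e-01]), 'joint_vel': array([-7.61450204e-04, -6.95604027e-04,  3.99684093e-04, -1.70388798e-05,
        2.28421481e-03, -1.49032950e-04]), 'tau': array([ 2.90013086e-03, -4.02202427e+01, -2.52264655e+01,  6.96425443e-02,
        3.52270191e-02, -1.16903266e-04]), 'tool_pos': array([ 0.18921054, -0.48940955,  0.20646843]), 'tcp_rot': array([-3.08707041e+00, -5.75803728e-01, -1.05439271e-04]), 'wrist_force': array([ 0.51683812,  0.19366047, -0.90136215]), 'ft_torque': array([-0.03280035, -0.01071446,  0.00837873]), 'grasp_force': 0.0, 'width': 0.08805329653982269}
scene 51.433176242529356 324.7355706643047 230.814924174294 [0.08290914 0.65591524 0.60424959] [ 0.52690625 -0.56836505 -0.63226659] ['pixels', 'fov_y', 'cx', 'cy', 'extrinsics', 'shot']
stone_a 0.69 [348. 313.  36.  37.] [0.42  0.226 0.01 ]
wedge_a 0.9 [393. 267.  34.  37.] [0.432 0.088 0.01 ]
wedge_a 0.79 [290. 359.  36.  58.] [0.422 0.351 0.01 ]
stone_bin 0.62 [238. 261. 129. 105.] [0.644 0
[... 194 characters left out ...]
_holder 0.28 [272. 280.  27.  26.] [0.564 0.257 0.01 ]
label_stand 0.91 [429. 226.  39.  39.] [ 0.453 -0.058  0.01 ]
side 49.38922342485264 331.61956511600533 242.02105595903348 [0.14630821 1.0645209  0.71806972] [ 0.3571222  -0.75969476 -0.54391013] ['pixels', 'fov_y', 'cx', 'cy', 'extrinsics', 'shot']
stone_a 0.63 [370. 296.  20.  19.] [0.421 0.234 0.01 ]
wedge_a 0.74 [385. 260.  33.  23.] [0.434 0.097 0.01 ]
wedge_a 0.7 [350. 331.  37.  25.] [0.421 0.353 0.01 ]
stone_bin 0.9 [271. 277.  84.  74.] [0.651 0.258 0.01 ]
wedge_bin 0.69 [312. 230.  77.  59.] [0.65  0.039 0.01 ]
wedge_bin 0.67 [223. 321.  53.  40.] [0.668 0.423 0.01 ]
label_stand 0.74 [396. 225.  16.  24.] [ 0.459 -0.067  0.01 ]
```

View pics/scene0.png

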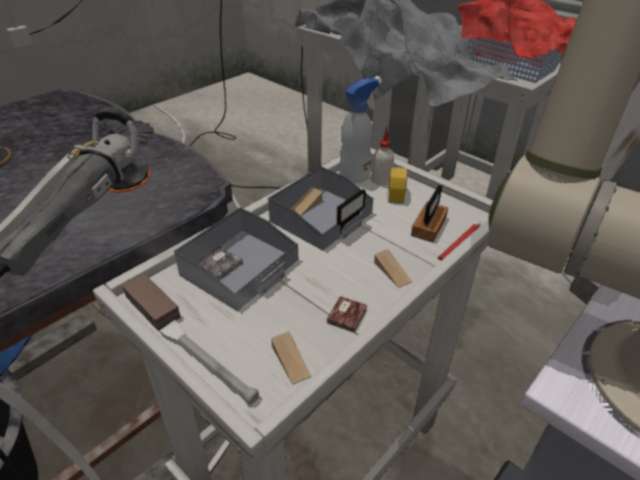

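View pics/side0.png

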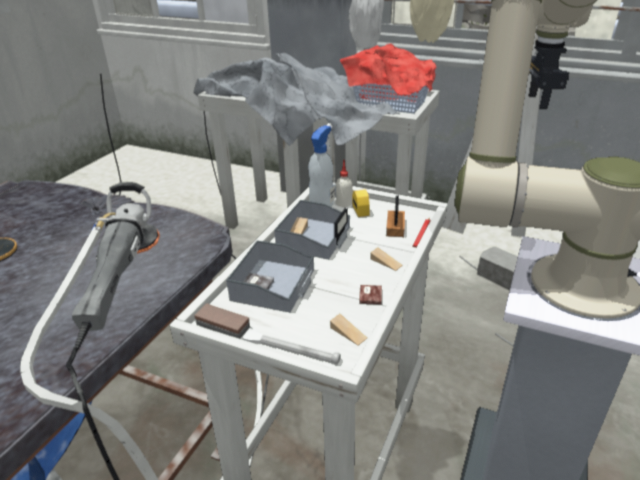

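The scene picture shows everything: stone (348,313), wedges (393,267) and (290,359), stone bin (238,261), wedge bin (320,209), and the stand with its holder (430,215). I'll go above the work for a close look.

Request:
{"op": "carry_out", "data": {"series": [[[8.8, 1, 3.9, 1, 0], [8.8, 1, 3.9, 1, 0], [8.8, 1, 3.9, 1, 0], [8.8, 1, 3.9, 1, 0], [8.8, 1, 3.9, 1, 0], [8.8, 1, 3.9, 1, 0], [8.8, 1, 3.9, 1, 0], [8.8, 1, 3.9, 1, 0]]]}}

```text
clock: 1.37
tool_pos: [0.2691, -0.1758, 0.2876]
tcp_rot: [3.088, 0.574, 0.001]
wrist_force: [1.4, -0.4, -0.1]
width: 0.0882
grasp_force: 0.0
```

Request:
{"op": "carry_out", "data": {"series": [[[8.8, 1.6, 3.7, 1, 0], [8.8, 1.6, 3.7, 1, 0], [8.8, 1.6, 3.7, 1, 0], [8.8, 1.6, 3.7, 1, 0], [8.8, 1.6, 3.7, 0, 0], [8.8, 1.6, 3.7, 0, 0], [8.8, 1.6, 3.7, 0, 0], [8.8, 1.6, 3.7, 0, 0]]]}}

```text
clock: 2.03
tool_pos: [0.3974, 0.1207, 0.3272]
tcp_rot: [3.088, 0.577, 0.001]
wrist_force: [0.7, -1.5, 0.4]
width: 0.0884
grasp_force: 0.0
```

```bash
python3 - <<'E'
from h import *
s=readout.state(); print(s['clock'],s['tool_pos'],s['tcp_rot'],s['joints'])
p=shot('wrist','w0.png'); o,d=ray(p,p['cx'],p['cy'],True); print(p['fov_y'],p['cx'],p['cy'],o,d)
for n in ['stone_a','wedge_a','stone_bin','wedge_bin','label_holder','label_stand']:
    for r in vision.look_for(p,n)[:4]:
        b=np.array(r['box'])*[640,480,640,480]; print(n,round(r['conf'],2),b.round(),onz(p,b[0],b[1],0.01,True).round(3))
E
```

```text
2.0333 [0.39744003 0.12068453 0.32724453] [3.08791602e+00 5.76934145e-01 1.35516238e-03] [ 1.10767620e-02  1.12071020e-03  1.55554986e+00 -8.99037142e-05
  1.58403036e+00  1.21245884e+00]
65.70646984690485 314.6240641363066 241.12267905142008 [0.47308705 0.15018758 0.5045426 ] [-0.29299576 -0.11461435 -0.94921917]
stone_a 0.8 [250. 138.  46.  39.] [0.425 0.222 0.01 ]
wedge_a 0.98 [171. 110.  46.  54.] [0.426 0.342 0.01 ]
wedge_a 0.63 [352. 164.  50.  52.] [0.439 0.083 0.01 ]
wedge_a 0.46 [431.  55. 151. 108.] [0.622 0.041 0.01 ]
stone_bin 0.56 [270.  20. 138.  41.] [0.583 0.254 0.01 ]
stone_bin 0.17 [262.  34.  40.  19.] [0.561 0.258 0.01 ]
wedge_bin 0.57 [433.  56. 155. 107.] [0.621 0.037 0.01 ]
wedge_bin 0.57 [271.  23. 135.  45.] [0.58  0.253 0.01 ]
label_holder 0.59 [469. 201.  66.  19.] [ 0.457 -0.096  0.01 ]
label_stand 0.62 [458. 194.  66.  46.] [ 0.46  -0.074  0.01 ]
label_stand 0.44 [250. 139.  43.  40.] [0.423 0.222 0.01 ]
```

View pics/w0.png

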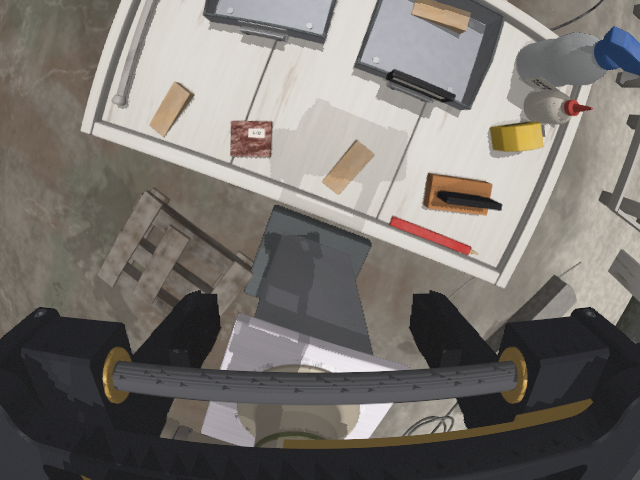

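The wrist view has the wedges at (171,110) and (348,166), the stone at (251,139), the stone bin's clip at (262,36), and the holder in its stand at (460,198). I'll rectify it to a top view for angles.

```bash
cat >> h.py <<'E'
def ortho(p,z,x0,x1,y0,y1,res=0.001,fish=False):
    # rows: x decreasing from x1; cols: y decreasing from y1
    X,Y=np.meshgrid(np.arange(x1,x0,-res),np.arange(y1,y0,-res),indexing='ij')
    E=np.array(p['extrinsics']); f=240/np.tan(np.radians(p['fov_y']/2))
    c=np.stack([X,Y,0*X+z],-1)@E[:3,:3].T+E[:3,3]; x,y,d=c[...,0],-c[...,1],-c[...,2]
    if fish: h=np.hypot(x,y)+1e-12; k=np.arctan2(h,d)/h
    else: k=1/d
    return cv2.remap(p['pixels'],(p['cx']+f*k*x).astype('f4'),(p['cy']+f*k*y).astype('f4'),cv2.INTER_LINEAR)
def blobs(im,mask,x1,y1,res,amin=500):
    m=cv2.morphologyEx(mask.astype('u1'),cv2.MORPH_OPEN,np.ones((5,5))); out=[]
    for c in cv2.findContours(m,cv2.RETR_EXTERNAL,cv2.CHAIN_APPROX_NONE)[0]:
        if cv2.contourArea(c)<amin: continue
        b=cv2.boxPoints(cv2.minAreaRect(c)); P=np.c_[x1-b[:,1]*res,y1-b[:,0]*res]
        e=P[1]-P[0],P[2]-P[1]; e=sorted(e,key=lambda v:-np.hypot(*v)); a=np.arctan2(e[0][1],e[0][0])
        out.append((P.mean(0).round(4),np.hypot(*e[0]).round(3),np.hypot(*e[1]).round(3),round((a+np.pi/2)%np.pi-np.pi/2,3)))
    return out
E
python3 - <<'E'
from h import *
for cam in ['wrist','scene']:
    fi=cam=='wrist'; p=shot(cam)
    for z,nm in [(0.008,'wedge'),(0.012,'stone'),(0.026,'stand')]:
        x0,x1,y0,y1=0.33,0.53,-0.16,0.45; im=ortho(p,z,x0,x1,y0,y1,0.0005,fi)
        h=cv2.cvtColor(im,cv2.COLOR_RGB2HSV).astype(int); H,S,V=h[...,0],h[...,1],h[...,2]
        m=(S>70)&(V>120)&(H>6)&(H<22) if nm=='wedge' else ((S>60)&(V<130)&((H<6)|(H>165)) if nm=='stone' else (S>110)&(H>5)&(H<18))
        for b in blobs(im,m,x1,y1,0.0005,1500): print(cam,nm,*b)
    if fi: cv2.imwrite('pics/o.png',cv2.cvtColor(cv2.resize(ortho(p,0.03,0.38,0.68,-0.16,0.36,0.001,True),None,fx=1.5,fy=1.5),cv2.COLOR_RGB2BGR))
E
```

```text
wrist wedge [0.4265 0.3463] 0.072 0.03 -0.245
wrist wedge [0.4327 0.0868] 0.073 0.03 -0.322
wrist wedge [ 0.46   -0.0796] 0.096 0.05 -1.292
wrist stone [0.4127 0.2143] 0.044 0.027 -1.52
wrist stand [ 0.4598 -0.0676] 0.099 0.047 -1.292
scene wedge [0.4268 0.3475] 0.087 0.029 -0.409
scene wedge [0.4338 0.0874] 0.092 0.028 -0.464
scene wedge [ 0.4847 -0.0753] 0.068 0.013 -1.274
scene stone [0.4142 0.2192] 0.043 0.03 -1.335
scene stand [ 0.4524 -0.0538] 0.117 0.048 -1.277
```

View pics/o.png

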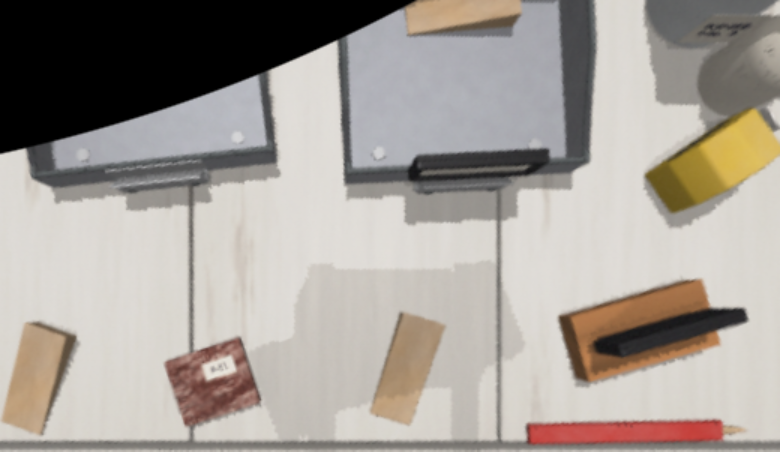

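The top view shows the stone (213,382), the wedges at (40,378) and (407,368), the stone clip lip at (157,182), and the holder on its stand at (660,332). Stone first: I'll grip across its 55 mm and lay it in the front half of its bin.

Request:
{"op": "carry_out", "data": {"series": [[[8.8, 0.4, 1.4, -3.5, -0.01], [8.8, 0.4, 1.4, -3.5, -0.01], [8.8, 0.4, 1.4, -3.5, -0.01], [8.8, 0.4, 1.4, -3.5, -0.01], [8.8, 0.4, 1.4, -3.5, -0.01], [8.8, 0.4, 1.4, -3.5, -0.01], [8.8, 0.3, 1.6, -3.5, 0], [8.8, 0, 0, -3.0, 0]]]}}

```text
clock: 3.15
tool_pos: [0.4243, 0.219, 0.0502]
tcp_rot: [-3.104, -0.482, -0.0]
wrist_force: [1.6, -0.0, -0.1]
width: 0.0879
grasp_force: 0.0
```

```bash
python3 - <<'E'
from h import *
s=readout.state(); print(s['clock'],s['tool_pos'],s['tcp_rot'],s['joints'])
p=shot('wrist','w1.png')
x1,y1=.48,.30; im=ortho(p,.012,.36,x1,.14,y1,.0005,True)
h=cv2.cvtColor(im,cv2.COLOR_RGB2HSV).astype(int); m=(h[...,1]>50)&(h[...,2]<140)&((h[...,0]<10)|(h[...,0]>165))
m=cv2.morphologyEx(m.astype('u1'),cv2.MORPH_CLOSE,np.ones((25,25)))
print(blobs(im,m,x1,y1,.0005))
p=shot('scene'); c=p['pixels'][180:260,400:460]; cv2.imwrite('pics/l.png',cv2.cvtColor(cv2.resize(c,None,fx=6,fy=6,interpolation=cv2.INTER_CUBIC),cv2.COLOR_RGB2BGR))
a=cv2.imread('pics/w1.png'); b=cv2.imread('pics/l.png'); 
cv2.imwrite('pics/m1.png',np.hstack([cv2.resize(a,(480,360)),cv2.resize(b,(270,360))]))
E
```

```text
3.15 [0.42432358 0.21897883 0.05020893] [-3.10399687e+00 -4.82269435e-01 -1.35590442e-04] [2.30171113e-01 4.05673450e-01 1.82605718e+00 4.38848017e-04
 9.09749104e-01 1.49242193e+00]
[(array([0.4254, 0.2229], dtype=float32), np.float32(0.054), np.float32(0.05), np.float32(-1.245))]
```

View pics/m1.png

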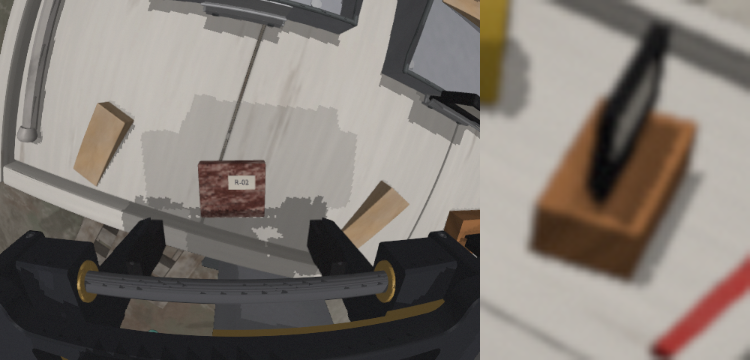

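The stone is squarely between the fingers (picture at (232,188)). The holder's pale card faces the robot side, so no flip is needed.

Request:
{"op": "carry_out", "data": {"series": [[[8.8, 0.1, 0.4, -2.5, 0], [8.8, 0, 0, -1.5, 0], [8.8, 0, 0, -0.7, 0], [5, 0, 0, 0, 0], [5, 0, 0, 0, 0], [5, 0, 0, 0, 0], [5, 0, 0, 0, 0], [5, 0, 0, 0, 0]]], "force": 25}}

```text
clock: 3.92
tool_pos: [0.4257, 0.2223, 0.0059]
tcp_rot: [-3.104, -0.483, -0.002]
wrist_force: [0.3, -0.2, -0.3]
width: 0.057
grasp_force: 0.0
```

Request:
{"op": "carry_out", "data": {"series": [[[5, 0, 0, -0.2, 0], [5, 0, 0, 0, 0], [5, 0, 0, 0, 0], [5, 0, 0, 2, 0], [5, 0, 0, 4, 0], [5, 0, 0, 4, 0], [5, 1, 0.5, 4, -0.05], [5, 2, 1, 3, -0.05]]]}}

```text
clock: 4.58
tool_pos: [0.4548, 0.2373, 0.1768]
tcp_rot: [-3.125, -0.324, -0.004]
wrist_force: [0.5, 0.4, -0.3]
width: 0.0501
grasp_force: 0.0
```

Request:
{"op": "carry_out", "data": {"series": [[[5, 3.4, 1, 0, -0.05], [5, 3, 0.5, 0, -0.05], [5, 2, 0, 0, 0], [5, 1, 0, 0, 0]]]}}

```text
clock: 4.92
tool_pos: [0.551, 0.2522, 0.1724]
tcp_rot: [3.137, 0.17, -0.0]
wrist_force: [-0.3, 0.2, 0.1]
width: 0.0497
grasp_force: 0.0
```

```bash
python3 - <<'E'
from h import *
s=readout.state(); print(s['clock'],s['tool_pos'],s['tcp_rot'],s['width'],s['grasp_force'],s['joints'])
p=shot('wrist','w2.png'); print(onz(p,p['cx'],p['cy'],0,True))
im=ortho(p,.038,.53,.75,-.07,.37,.001,True)
cv2.imwrite('pics/o2.png',cv2.cvtColor(np.vstack([cv2.resize(im,(760,380)),cv2.resize(p['pixels'],(760,570))[:220]]),cv2.COLOR_RGB2BGR))
E
```

```text
4.9167 [0.55104441 0.25220999 0.17238676] [ 3.13681852e+00  1.69936393e-01 -2.17151690e-04] 0.04968223971896043 0.0 [ 2.36197177e-01  5.18130673e-01  1.28806023e+00 -1.50600630e-04
  1.33556929e+00  1.69878491e+00]
[ 5.16505427e-01  2.48066624e-01 -5.55111512e-17]
```

View pics/o2.png

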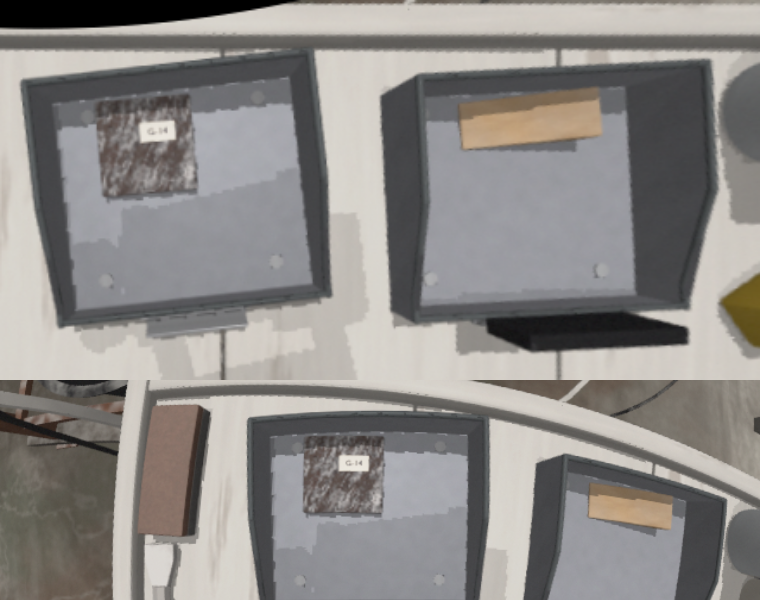

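The bins show clearly: stone bin front rim corners at (62,325) and (330,296). But the grip force reads 0, so I'll check where the stone is.

```bash
python3 - <<'E'
from h import *
p=shot('scene','s2.png')
for c in ['scene','side']:
    p=shot(c)
    for r in vision.look_for(p,'stone_a')[:3]:
        b=np.array(r['box'])*[640,480,640,480]; print(c,round(r['conf'],2),b.round(),onz(p,b[0],b[1],0.01).round(3))
p=shot('scene'); t=proj(p,[.551,.252,.18]); print(t)
c=p['pixels'][150:390,180:420]; cv2.imwrite('pics/s2c.png',cv2.cvtColor(cv2.resize(c,None,fx=2.4,fy=2.4),cv2.COLOR_RGB2BGR))
E
```

```text
scene 0.88 [347. 313.  40.  39.] [0.421 0.226 0.01 ]
side 0.58 [370. 295.  21.  25.] [0.423 0.233 0.01 ]
[274.3962004  199.65988858]
```

View pics/s2c.png

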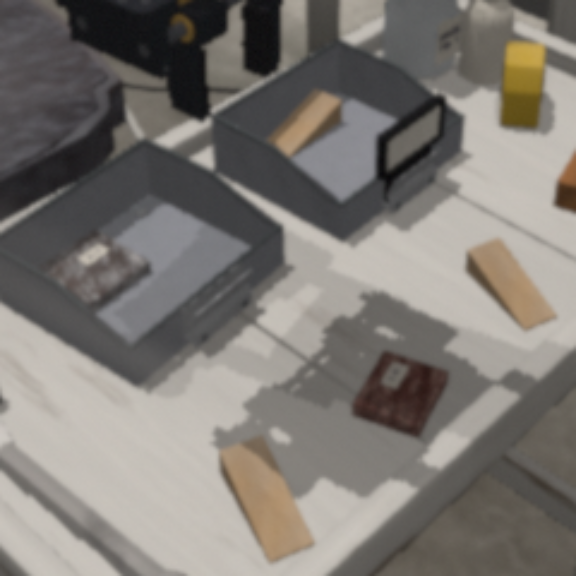

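The stone still lies where it was, so the grip never took. I'll go back, grip fully with more force, and check before lifting.

Request:
{"op": "carry_out", "data": {"series": [[[8.8, -3, -0.7, 0, 0.05], [8.8, -4, -1.1, 0, 0.05], [8.8, -3.4, -0.8, -2, 0.05], [8.8, -2, -0.4, -3.5, 0.05], [8.8, 0, 0, -4, 0], [8.8, 0, 0, -4, 0], [8.8, 0, 0, -2.4, 0], [8.8, 0, 0, -1, 0]]]}}

```text
clock: 5.93
tool_pos: [0.423, 0.2219, 0.0015]
tcp_rot: [3.104, 0.483, -0.007]
wrist_force: [-0.4, 0.0, -0.9]
width: 0.0881
grasp_force: 0.0
```

Request:
{"op": "carry_out", "data": {"series": [[[0, 0, 0, 0, 0], [0, 0, 0, 0, 0], [0, 0, 0, 0, 0], [0, 0, 0, 0, 0], [0, 0, 0, 0, 0], [0, 0, 0, 0, 0], [0, 0, 0, 0, 0], [0, 0, 0, 0, 0]]], "force": 45}}

```text
clock: 6.6
tool_pos: [0.4253, 0.2223, 0.0042]
tcp_rot: [-3.104, -0.483, -0.001]
wrist_force: [0.5, 0.8, -0.3]
width: 0.0369
grasp_force: 0.0
```

```bash
python3 - <<'E'
from h import *
s=readout.state(); print(s['width'],s['grasp_force'],s['tool_pos'],s['tcp_rot'])
p=shot('wrist'); print(proj(p,s['tool_pos'],True))
q=shot('scene'); print(proj(q,s['tool_pos']))
c=q['pixels'][230:370,280:420]
cv2.imwrite('pics/m3.png',cv2.cvtColor(np.hstack([cv2.resize(p['pixels'],(480,360)),cv2.resize(c,(300,360))]),cv2.COLOR_RGB2BGR))
E
```

```text
0.036853354915385474 0.0 [0.42533698 0.22232012 0.00424028] [-3.10417054e+00 -4.83077368e-01 -5.67053900e-04]
[314.51171471 281.80634881]
[346.4176348  312.60011133]
```

View pics/m3.png

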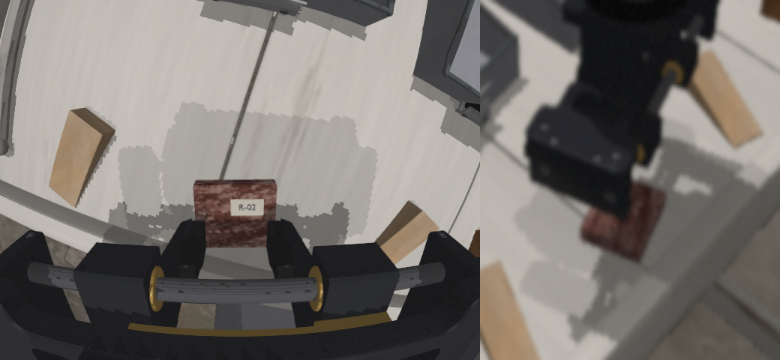

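The fingers appear to hover over the stone, closing above it: their ends show at row ~222, but the TCP projects to row 211. I'll open and feel downward gently.

Request:
{"op": "carry_out", "data": {"series": [[[8.8, 0, 0, 0, 0], [8.8, 0, 0, 0, 0], [8.8, 0, 0, 0, 0], [8.8, 0, 0, 0, 0], [8.8, 0, 0, 0, 0], [8.8, 0, 0, 0, 0], [8.8, 0, 0, -0.2, 0], [8.8, 0, 0, -0.2, 0]]]}}

```text
clock: 7.37
tool_pos: [0.4253, 0.2223, -0.0001]
tcp_rot: [-3.104, -0.483, -0.0]
wrist_force: [0.8, -0.6, 0.1]
width: 0.0801
grasp_force: 0.0
```

Request:
{"op": "carry_out", "data": {"series": [[[8.8, 0, 0, -0.2, 0], [8.8, 0, 0, -0.2, 0]]]}}

```text
clock: 7.53
tool_pos: [0.4252, 0.2223, -0.0043]
tcp_rot: [3.104, 0.483, -0.0]
wrist_force: [-0.8, -0.7, 0.0]
width: 0.088
grasp_force: 0.0
```

Request:
{"op": "carry_out", "data": {"series": [[[8.8, 0, 0, -0.2, 0], [8.8, 0, 0, -0.2, 0], [8.8, 0, 0, 0, 0]]]}}

```text
clock: 7.78
tool_pos: [0.425, 0.2222, -0.0084]
tcp_rot: [3.104, 0.483, -0.001]
wrist_force: [-0.5, -0.5, 0.2]
width: 0.088
grasp_force: 0.0
```

Request:
{"op": "carry_out", "data": {"series": [[[8.8, 0, 0, -0.2, 0], [8.8, 0, 0, 0, 0]]]}}

```text
clock: 7.95
tool_pos: [0.4251, 0.2223, -0.0102]
tcp_rot: [3.104, 0.483, -0.001]
wrist_force: [0.9, -0.1, 0.8]
width: 0.0881
grasp_force: 0.0
```

Request:
{"op": "carry_out", "data": {"series": [[[8.8, 0, 0, -0.2, 0], [8.8, 0, 0, 0, 0]]]}}

```text
clock: 8.12
tool_pos: [0.4251, 0.2222, -0.0122]
tcp_rot: [3.104, 0.483, -0.001]
wrist_force: [0.5, 0.2, 0.9]
width: 0.088
grasp_force: 0.0
```

Request:
{"op": "carry_out", "data": {"series": [[[8.8, 0, 0, -0.2, 0], [8.8, 0, 0, 0, 0]]]}}

```text
clock: 8.28
tool_pos: [0.4251, 0.2223, -0.0143]
tcp_rot: [3.104, 0.483, -0.001]
wrist_force: [0.5, 0.2, -0.4]
width: 0.0883
grasp_force: 0.0
```

Request:
{"op": "carry_out", "data": {"series": [[[3.5, 0, 0, 0, 0], [3.5, 0, 0, 0, 0], [3.5, 0, 0, 0, 0], [3.5, 0, 0, 0, 0], [3.5, 0, 0, 0, 0], [3.5, 0, 0, 0, 0], [3.5, 0, 0, 0, 0], [3.5, 0, 0, 0, 0]]], "force": 30}}

```text
clock: 8.95
tool_pos: [0.4253, 0.2223, -0.014]
tcp_rot: [3.104, 0.483, 0.0]
wrist_force: [0.6, -0.2, 0.5]
width: 0.0369
grasp_force: 0.0
```

```bash
python3 - <<'E'
from h import *
s=readout.state(); print(s['width'],s['grasp_force'],s['tool_pos'],s['wrist_force'])
p=shot('wrist'); print(proj(p,s['tool_pos'],True),proj(p,s['tool_pos']+[0,0,.02],True))
c=p['pixels'][220:400,190:440]
cv2.imwrite('pics/m4.png',cv2.cvtColor(cv2.resize(c,None,fx=3,fy=3),cv2.COLOR_RGB2BGR))
E
```

```text
0.03693786589369616 0.0 [ 0.42525804  0.22228735 -0.01397443] [ 0.55595922 -0.17419534  0.50279928]
[314.53675384 281.77371499] [314.56284358 299.28821022]
```

View pics/m4.png

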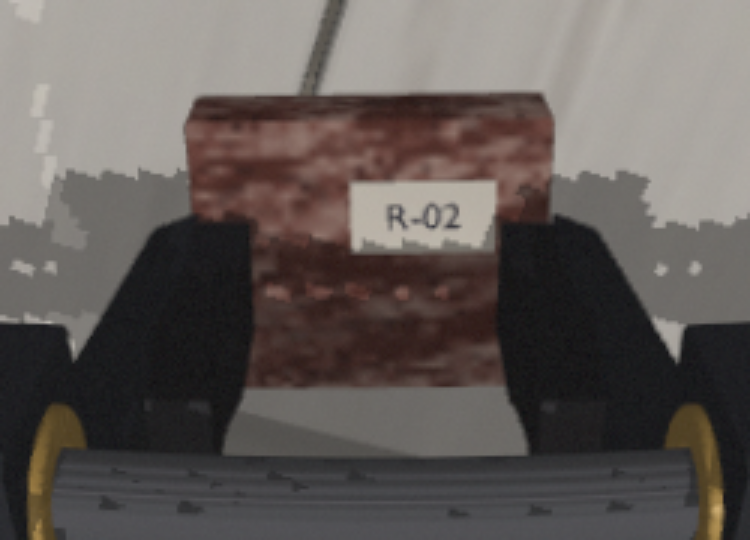

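The fingers are still above the stone at reported z = -14 mm. By the picture (tip row 295, versus 282 expected) and the finger spacing, the real tips are about 30 mm short of the stated TCP. I'll open and feel for the true surface.

Request:
{"op": "carry_out", "data": {"series": [[[8.8, 0, 0, 0, 0], [8.8, 0, 0, 0, 0], [8.8, 0, 0, 0, 0], [8.8, 0, 0, 0, 0], [8.8, 0, 0, 0, 0], [8.8, 0, 0, 0, 0], [8.8, 0, 0, -0.4, 0], [8.8, 0, 0, -0.3, 0]]]}}

```text
clock: 9.67
tool_pos: [0.4252, 0.2223, -0.0213]
tcp_rot: [-3.104, -0.483, -0.0]
wrist_force: [0.4, 0.3, 0.4]
width: 0.0866
grasp_force: 0.0
```

Request:
{"op": "carry_out", "data": {"series": [[[8.8, 0, 0, -0.2, 0], [8.8, 0, 0, 0, 0]]]}}

```text
clock: 9.83
tool_pos: [0.4249, 0.2222, -0.0236]
tcp_rot: [3.104, 0.483, -0.002]
wrist_force: [-0.3, 0.2, -1.1]
width: 0.0885
grasp_force: 0.0
```

Request:
{"op": "carry_out", "data": {"series": [[[8.8, 0, 0, -0.2, 0], [8.8, 0, 0, 0, 0]]]}}

```text
clock: 10.0
tool_pos: [0.4251, 0.2222, -0.0253]
tcp_rot: [3.104, 0.483, -0.001]
wrist_force: [-0.3, 0.1, 0.4]
width: 0.0882
grasp_force: 0.0
```

Request:
{"op": "carry_out", "data": {"series": [[[3.5, 0, 0, 0, 0], [3.5, 0, 0, 0, 0], [3.5, 0, 0, 0, 0], [3.5, 0, 0, 0, 0], [3.5, 0, 0, 0, 0], [3.5, 0, 0, 0, 0], [3.5, 0, 0, 0, 0]]], "force": 30}}

```text
clock: 10.58
tool_pos: [0.4253, 0.2223, -0.0249]
tcp_rot: [-3.104, -0.483, -0.0]
wrist_force: [-0.1, 0.2, 1.5]
width: 0.0542
grasp_force: 30.0
```

Gripped: 54 mm, 30 N. I'll lift a little, confirm the hold, and profile the gripper in the fixed cameras to learn the body's real clearance.

Request:
{"op": "carry_out", "data": {"series": [[[3.5, 0, 0, 0, 0], [3.5, 0, 0, 2, 0], [3.5, 0, 0, 3, 0], [3.5, 0, 0, 4, 0], [3.5, 0, 0, 2, 0], [3.5, 0, 0, 0, 0]]]}}

```text
clock: 11.08
tool_pos: [0.4274, 0.2229, 0.089]
tcp_rot: [-3.103, -0.483, -0.012]
wrist_force: [-0.0, 0.6, -0.8]
width: 0.0539
grasp_force: 30.0
```

```bash
python3 - <<'E'
from h import *
from scipy.spatial.transform import Rotation as R
s=readout.state(); T=s['tool_pos']; print(s['width'],s['grasp_force'],T,s['wrist_force'])
ya=R.from_rotvec(s['tcp_rot']).as_matrix()[:,1]; print(ya)
for c in ['scene','side']:
    p=shot(c); g=cv2.cvtColor(p['pixels'],cv2.COLOR_RGB2HSV)
    print(c)
    for h in range(130,-16,-5):
        row=''
        for t in range(-110,111,5):
            u,v=proj(p,T+ya*t/1000+[0,0,h/1000]).round().astype(int)
            H,S,V=g[v,u]; row+='#' if V<75 and S<90 else ('r' if S>75 and V<150 else '.')
        print('%4d'%h,row)
E
```

```text
0.05386593764543319 29.993698596954346 [0.42735668 0.22290618 0.08899359] [-0.01132735  0.60456776 -0.80239871]
[ 3.04111273e-01 -9.52636371e-01  5.26844941e-04]
scene
 130 ########################################r####
 125 #############################################
 120 ############################################r
 115 .############################################
 110 ..###########################################
 105 ...##########################################
 100 .....########################################
  95 .....########################################
  90 .......######################################
  85 .......######################################
  80 ........#####################################
  75 ........r#############################rr#####
  70 ........#r############################rrrr###
  65 .........###############################rrr##
  60 ..........#################################rr
  55 ..........##################################r
  50 ...........##################################
  45 ............#############r##############.####
  40 .........
[... 1432 characters left out ...]
..###################################
  45 ............#################################
  40 .............################################
  35 ..............###############################
  30 ................#############################
  25 .................############################
  20 ...................##########################
  15 ....................#########################
  10 .....................########################
   5 ......................#######################
   0 ........................#####################
  -5 .........................####################
 -10 ...........................##################
 -15 ............................#################
```

The stone is held. Now to the bin, with a careful, felt descent.

Request:
{"op": "carry_out", "data": {"series": [[[3.5, 1.2, 0.2, 0, -0.025], [3.5, 2.5, 0.3, 0, -0.025], [3.5, 3, 0.3, 0, -0.025], [3.5, 3, 0.4, 0, -0.025], [3.5, 3, 0.4, 0, -0.025], [3.5, 2.8, 0.4, 0, -0.025], [3.5, 1.8, 0.2, 0, -0.025], [3.5, 0.9, 0.1, 0, -0.025]]]}}

```text
clock: 11.85
tool_pos: [0.6081, 0.2449, 0.0817]
tcp_rot: [3.137, 0.168, -0.005]
wrist_force: [-0.2, -0.2, -1.0]
width: 0.0543
grasp_force: 30.0
```

Request:
{"op": "carry_out", "data": {"series": [[[3.5, 0, 0, -1, 0], [3.5, 0, 0, -2, 0], [3.5, 0, 0, -2, 0], [3.5, 0, 0, -2, 0], [3.5, 0, 0, -1, 0], [3.5, 0, 0, -0.6, 0], [3.5, 0, 0, -0.4, 0], [3.5, 0, 0, 0, 0]]]}}

```text
clock: 12.52
tool_pos: [0.6069, 0.2453, -0.0056]
tcp_rot: [3.137, 0.171, -0.001]
wrist_force: [0.1, -0.8, -0.2]
width: 0.0544
grasp_force: 30.0
```

```bash
python3 - <<'E'
from h import *
s=readout.state(); print(s['clock'],s['width'],s['grasp_force'],s['tool_pos'],s['wrist_force'])
p=shot('wrist','w5.png'); T=s['tool_pos']
x1,y1=T[0]+.07,T[1]+.08; im=ortho(p,.024,T[0]-.07,x1,T[1]-.08,y1,.0005,True)
h=cv2.cvtColor(im,cv2.COLOR_RGB2HSV).astype(int); m=(h[...,1]>60)&((h[...,0]<10)|(h[...,0]>165))
m=cv2.morphologyEx(m.astype('u1'),cv2.MORPH_CLOSE,np.ones((25,25)))
print(blobs(im,m,x1,y1,.0005))
E
```

```text
12.5167 0.05440826853155682 29.993686079978943 [ 0.60685745  0.24527505 -0.00555016] [ 0.12991382 -0.77914874 -0.24536464]
[(array([0.6038, 0.2448]), np.float64(0.057), np.float64(0.054), np.float64(-1.455))]
```

Request:
{"op": "carry_out", "data": {"series": [[[3.5, 0, 0, -0.5, 0], [3.5, 0, 0, -0.5, 0], [3.5, 0, 0, -0.2, 0], [3.5, 0, 0, -0.2, 0], [3.5, 0, 0, 0, 0]]]}}

```text
clock: 12.98
tool_pos: [0.6071, 0.2453, -0.0194]
tcp_rot: [3.137, 0.171, -0.001]
wrist_force: [0.6, 0.3, -0.8]
width: 0.054
grasp_force: 30.0
```

Request:
{"op": "carry_out", "data": {"series": [[[3.5, 0, 0, -0.2, 0], [3.5, 0, 0, 0, 0], [3.5, 0, 0, 0, 0]]]}}

```text
clock: 13.23
tool_pos: [0.6073, 0.2453, -0.021]
tcp_rot: [-3.137, -0.171, -0.0]
wrist_force: [0.6, -0.1, -1.1]
width: 0.0546
grasp_force: 30.0
```

Request:
{"op": "carry_out", "data": {"series": [[[3.5, 0, 0, -0.1, 0], [3.5, 0, 0, 0, 0], [3.5, 0, 0, 0, 0]]]}}

```text
clock: 13.48
tool_pos: [0.6073, 0.2453, -0.0219]
tcp_rot: [-3.137, -0.171, -0.0]
wrist_force: [-0.5, -0.5, -0.5]
width: 0.0545
grasp_force: 30.0
```

Request:
{"op": "carry_out", "data": {"series": [[[3.5, 0, 0, -0.1, 0], [3.5, 0, 0, 0, 0], [3.5, 0, 0, 0, 0]]]}}

```text
clock: 13.73
tool_pos: [0.6074, 0.2453, -0.022]
tcp_rot: [3.137, 0.171, 0.0]
wrist_force: [-2.9, -0.5, 7.0]
width: 0.0541
grasp_force: 30.0
```

Contact at 7 N. I'll release gently, back off, and go to wedge_a.

Request:
{"op": "carry_out", "data": {"series": [[[5.7, 0, 0, 0.05, 0], [6.3, 0, 0, 0, 0], [6.8, 0, 0, 0, 0], [6.8, 0, 0, 0, 0], [6.8, 0, 0, 2, 0], [6.8, 0, 0, 4, 0], [6.8, 0, 0, 4, 0], [6.8, -1, -1, 2, 0]]]}}

```text
clock: 14.4
tool_pos: [0.5994, 0.2365, 0.1022]
tcp_rot: [-3.136, -0.172, -0.011]
wrist_force: [0.1, 0.7, 0.2]
width: 0.0679
grasp_force: 0.0
```

Request:
{"op": "carry_out", "data": {"series": [[[6.8, -2.2, -2.2, 0, -0.07], [6.8, -2.7, -2.7, 0, -0.08], [6.8, -2.7, -2.7, 0, -0.08], [6.8, -2.7, -2.7, 0, -0.08], [6.8, -2.6, -2.2, 0, -0.08], [6.8, -2.3, -1.6, -1, -0.04], [6.8, -1.2, -0.7, -3, 0], [6.8, 0, 0, -3, 0]]]}}

```text
clock: 15.07
tool_pos: [0.432, 0.0862, 0.0277]
tcp_rot: [-3.101, 0.505, -0.004]
wrist_force: [1.0, -0.6, -0.5]
width: 0.0678
grasp_force: 0.0
```

```bash
cat > wl.py <<'E'
from h import *
s=readout.state(); T=s['tool_pos']; print(s['clock'],s['width'],T,s['tcp_rot'],s['wrist_force'])
p=shot('wrist')
x1,y1=T[0]+.08,T[1]+.08; im=ortho(p,.009,T[0]-.08,x1,T[1]-.08,y1,.0005,True)
h=cv2.cvtColor(im,cv2.COLOR_RGB2HSV).astype(int); H,S,V=h[...,0],h[...,1],h[...,2]
print(blobs(im,(S>70)&(V>70)&(H>6)&(H<22),x1,y1,.0005))
E
python3 - <<'E'
from h import *
exec(open('wl.py').read())
for c in ['scene','side']:
    q=shot(c)
    for n in ['stone_a']:
        for r in vision.look_for(q,n)[:3]:
            b=np.array(r['box'])*[640,480,640,480]; print(c,round(r['conf'],2),b.round(),onz(q,b[0],b[1],0.01).round(3))
E
```

```text
15.0667 0.06780264113113173 [0.43202586 0.0862252  0.02773598] [-3.10069428  0.50488972 -0.00352289] [ 0.96628287 -0.61648505 -0.45945633]
[(array([0.4356, 0.0865]), np.float64(0.071), np.float64(0.031), np.float64(-0.303))]
scene 0.91 [257. 265.  35.  27.] [0.612 0.25  0.01 ]
scene 0.65 [236. 261. 126. 104.] [0.646 0.269 0.01 ]
side 0.74 [288. 280.  25.  19.] [0.609 0.253 0.01 ]
```

Request:
{"op": "carry_out", "data": {"series": [[[6.8, 0.3, 0, -2, 0.02], [6.8, 0, 0, -2, 0], [6.8, 0, 0, -1, 0], [6.8, 0, 0, -0.3, 0], [6.8, 0, 0, -0.1, 0], [6.8, 0, 0, 0, 0]]]}}

```text
clock: 15.82
tool_pos: [0.4372, 0.0874, -0.0255]
tcp_rot: [-3.106, 0.471, -0.003]
wrist_force: [0.1, 0.6, -0.6]
width: 0.068
grasp_force: 0.0
```

Request:
{"op": "carry_out", "data": {"series": [[[1, 0, 0, -0.1, 0], [1, 0, 0, 0, 0], [1, 0, 0, 0, 0], [1, 0, 0, 0, 0], [1, 0, 0, 0, 0], [1, 0, 0, 0, 0], [1, 0, 0, 0, 0], [1, 0, 0, 0, 0]]]}}

```text
clock: 16.48
tool_pos: [0.4363, 0.0873, -0.0274]
tcp_rot: [3.106, -0.471, 0.0]
wrist_force: [-1.4, -0.9, 2.4]
width: 0.0295
grasp_force: 30.0
```

Request:
{"op": "carry_out", "data": {"series": [[[1, 0, 0, 2, 0], [1, 0, 0, 4, 0], [1, 0, 0, 4, 0], [1, 1, 0, 2, 0.06], [1, 2, 0, 0, 0.06], [1, 3.2, 0, 0, 0.06], [1, 3.2, 0, 0, 0.06], [1, 3.2, 0, 0, 0.06]]]}}

```text
clock: 17.15
tool_pos: [0.5635, 0.0873, 0.0926]
tcp_rot: [-3.142, -0.003, -0.0]
wrist_force: [-0.3, 1.1, 0.5]
width: 0.0295
grasp_force: 30.0
```

Request:
{"op": "carry_out", "data": {"series": [[[1, 3, 0, 0, 0.06], [1, 1.5, 0.1, 0, 0], [1, 0.9, 0, -1, 0], [1, 0, 0, -3, 0], [1, 0, 0, -3, 0], [1, 0, 0, -2.5, 0], [1, 0, 0, -1.3, 0], [1, 0, 0, 0, 0]]]}}

```text
clock: 17.82
tool_pos: [0.6145, 0.0883, -0.0184]
tcp_rot: [-3.14, -0.092, 0.008]
wrist_force: [-0.1, 0.4, 0.0]
width: 0.0297
grasp_force: 30.0
```

Request:
{"op": "carry_out", "data": {"series": [[[1, 0, 0, -0.3, 0], [1, 0, 0, -0.2, 0], [1, 0, 0, -0.2, 0], [1, 0, 0, 0, 0]]]}}

```text
clock: 18.15
tool_pos: [0.6167, 0.0883, -0.0217]
tcp_rot: [3.14, 0.092, 0.002]
wrist_force: [-0.1, -0.7, -0.6]
width: 0.0295
grasp_force: 30.0
```

Request:
{"op": "carry_out", "data": {"series": [[[1, 0, 0, -0.1, 0], [1, 0, 0, 0, 0], [1, 0, 0, 0, 0]]]}}

```text
clock: 18.4
tool_pos: [0.6164, 0.0883, -0.0232]
tcp_rot: [3.14, 0.092, 0.001]
wrist_force: [0.6, -0.2, 0.2]
width: 0.0296
grasp_force: 30.0
```

Request:
{"op": "carry_out", "data": {"series": [[[1, 0, 0, -0.1, 0], [3.5, 0, 0, 0, 0], [4.0, 0, 0, 0, 0], [4.0, 0, 0, 0, 0], [4.0, 0, 0, 2, 0], [4.0, 0, 0, 4, 0], [4.0, 0, 0, 4, 0], [4.2, -1, 1.5, 2, 0]]]}}

```text
clock: 19.07
tool_pos: [0.6088, 0.1015, 0.1003]
tcp_rot: [3.139, 0.089, 0.011]
wrist_force: [0.5, 0.2, 0.6]
width: 0.0416
grasp_force: 0.0
```

Request:
{"op": "carry_out", "data": {"series": [[[6.8, -2.2, 3, 0, -0.06], [6.8, -2.3, 3.2, 0, -0.06], [6.8, -2.3, 3.2, 0, -0.06], [6.8, -2.3, 3.2, 0, -0.06], [6.8, -2.3, 3.2, 0, -0.07], [6.8, -2.3, 3.2, 0, 0], [6.8, -2.3, 3.2, 0, 0], [6.8, -2.0, 2.1, -2, 0]]]}}

```text
clock: 19.73
tool_pos: [0.4263, 0.3495, 0.0785]
tcp_rot: [-3.113, 0.391, -0.009]
wrist_force: [0.6, 0.3, 0.2]
width: 0.0679
grasp_force: 0.0
```

Request:
{"op": "carry_out", "data": {"series": [[[6.8, 0, 0, -3, 0], [6.8, 0, 0, -2, 0], [6.8, 0, 0, 0, 0]]]}}

```text
clock: 19.98
tool_pos: [0.4239, 0.3456, 0.0221]
tcp_rot: [3.113, -0.392, -0.008]
wrist_force: [-0.4, -0.1, -0.3]
width: 0.0676
grasp_force: 0.0
```

```bash
python3 wl.py
```

```text
19.9833 0.06758828740958851 [0.42385706 0.3456177  0.02212416] [ 3.11337459 -0.39168258 -0.00849051] [-0.38800835 -0.11155326 -0.32850089]
[(array([0.4285, 0.3452]), np.float64(0.071), np.float64(0.031), np.float64(-0.367))]
```

Request:
{"op": "carry_out", "data": {"series": [[[6.8, 0.1, 0, -2, -0.04], [6.8, 0, 0, -1.9, 0], [6.8, 0, 0, -1, 0], [6.8, 0, 0, -0.3, 0], [6.8, 0, 0, -0.1, 0], [6.8, 0, 0, 0, 0]]]}}

```text
clock: 20.53
tool_pos: [0.428, 0.3465, -0.0264]
tcp_rot: [-3.107, 0.456, -0.002]
wrist_force: [0.1, 0.0, 0.4]
width: 0.0681
grasp_force: 0.0
```

Request:
{"op": "carry_out", "data": {"series": [[[1, 0, 0, 0, 0], [1, 0, 0, 0, 0], [1, 0, 0, 0, 0], [1, 0, 0, 0, 0], [1, 0, 0, 0, 0], [1, 0, 0, 0, 0], [1, 0, 0, 0, 0], [1, 0, 0, 0, 0]]]}}

```text
clock: 21.2
tool_pos: [0.4273, 0.3463, -0.0274]
tcp_rot: [-3.108, 0.456, -0.0]
wrist_force: [-1.3, 0.2, 1.8]
width: 0.0296
grasp_force: 29.6
```

Request:
{"op": "carry_out", "data": {"series": [[[1, 0, 0, 2, 0], [1, 0, 0, 4, 0], [1, 0, 0, 4, 0], [1, 1, -1.4, 2, 0.05], [1, 1.8, -3, 0, 0.05], [1, 2, -3.4, 0, 0.05], [1, 2, -3.4, 0, 0.05], [1, 2, -3.4, 0, 0.05]]]}}

```text
clock: 21.87
tool_pos: [0.5158, 0.1987, 0.0927]
tcp_rot: [-3.141, 0.06, -0.0]
wrist_force: [0.0, 0.6, 0.6]
width: 0.0298
grasp_force: 29.6
```

Request:
{"op": "carry_out", "data": {"series": [[[1, 2, -3.4, 0, 0.05], [1, 2, -3.4, 0, 0.05], [1, 2, -3.4, 0, 0], [1, 2, -3.4, 0, 0], [1, 1.5, -2.2, 0, 0], [1, 1, -1, 0, 0], [1, 0, 0, -1, 0], [1, 0, 0, -2, 0]]]}}

```text
clock: 22.53
tool_pos: [0.6212, 0.0321, 0.0632]
tcp_rot: [3.14, 0.091, 0.005]
wrist_force: [0.8, 0.1, -0.1]
width: 0.0297
grasp_force: 29.6
```

Request:
{"op": "carry_out", "data": {"series": [[[1, 0, 0, -3, 0], [1, 0, 0, -3, 0], [1, 0, 0, -1.5, 0], [1, 0, 0, -0.7, 0], [1, 0, 0, -0.2, 0], [1, 0, 0, -0.2, 0], [1, 0, 0, 0, 0]]]}}

```text
clock: 23.12
tool_pos: [0.6206, 0.0326, -0.0227]
tcp_rot: [3.14, 0.093, 0.002]
wrist_force: [-0.8, -0.1, 0.1]
width: 0.0297
grasp_force: 29.6
```

Request:
{"op": "carry_out", "data": {"series": [[[1, 0, 0, -0.1, 0], [3.6, 0, 0, 0, 0], [3.9, 0, 0, 0, 0], [3.9, 0, 0, 0, 0], [3.9, 0, 0, 2, 0], [3.9, 0, 0, 4, 0], [3.9, 0, 0, 4, 0], [3.9, 0, 0, 3.6, 0.08]]]}}

```text
clock: 23.78
tool_pos: [0.6203, 0.0323, 0.114]
tcp_rot: [3.134, 0.217, 0.002]
wrist_force: [0.6, 0.4, 0.6]
width: 0.039
grasp_force: 0.0
```

Request:
{"op": "carry_out", "data": {"series": [[[3.9, -1, -0.7, 0, 0.12], [3.9, -1, -0.7, 0, 0.12], [5, -1, -0.7, 0, 0.12], [5, -1, -0.7, 0, 0.12], [5, -1, -0.7, 0, 0.12], [5, -1, -0.7, 0, 0.12], [5, -1, -0.7, 0, 0.12], [5, -1, -0.7, 0, 0.12]]]}}

```text
clock: 24.45
tool_pos: [0.5398, -0.0241, 0.1118]
tcp_rot: [2.674, 1.648, 0.001]
wrist_force: [0.1, 0.4, -0.7]
width: 0.0504
grasp_force: 0.0
```

Request:
{"op": "carry_out", "data": {"series": [[[5, -1, -0.7, 0, 0.12], [5, -1, -0.7, 0, 0.12], [5, -1, -0.7, 0, 0.12], [5, -1, -0.7, 0, 0.12], [5, -1, -0.7, 0, 0.12], [5, -1, -0.7, 0, 0.11], [5, -1, 0, 0, 0.04], [5, 0, 0, 0, 0]]]}}

```text
clock: 25.12
tool_pos: [0.4691, -0.0658, 0.1117]
tcp_rot: [-1.891, -2.508, 0.0]
wrist_force: [0.3, 0.3, -0.6]
width: 0.0501
grasp_force: 0.0
```

```bash
python3 - <<'E'
from h import *
s=readout.state(); T=s['tool_pos']; print(s['clock'],s['width'],T,s['tcp_rot'],s['joints'])
p=shot('wrist','w6.png'); print(onz(p,p['cx'],p['cy'],0,True))
q=shot('scene')
for c,r_ in ((p,True),(q,False)):
  for n in ['label_holder','label_stand']:
    for r in vision.look_for(c,n)[:2]:
        b=np.array(r['box'])*[640,480,640,480]; print(n,round(r['conf'],2),b.round(),onz(c,b[0],b[1],0.05,r_).round(3))
for r in vision.look_for(q,'wedge_a')[:5]:
    b=np.array(r['box'])*[640,480,640,480]; print('w',round(r['conf'],2),b.round(),onz(q,b[0],b[1],0.01).round(3))
# top of holder plane z=.076, stand plane z=.026
a=ortho(p,.076,.38,.54,-.15,.01,.0005,True); b=ortho(p,.026,.38,.54,-.15,.01,.0005,True)
cv2.imwrite('pics/m6.png',cv2.cvtColor(np.vstack([np.hstack([cv2.resize(a,(320,320)),cv2.resize(b,(320,320))]),cv2.resize(p['pixels'][:,:],(640,480))[:270]]),cv2.COLOR_RGB2BGR))
E
```

```text
25.1167 0.05013672893913225 [ 0.46914182 -0.06584176  0.11174331] [-1.89128059e+00 -2.50810033e+00  2.73292466e-04] [-3.87412688e-01  3.05098677e-01  1.77730169e+00 -9.50767014e-05
  1.05955912e+00 -6.65962171e-01]
[ 0.4721757  -0.07960367  0.        ]
label_stand 0.65 [302. 233.  65. 124.] [ 0.458 -0.06   0.05 ]
label_holder 0.82 [432. 202.  16.  42.] [ 0.465 -0.078  0.05 ]
label_holder 0.62 [268. 277.  22.  30.] [0.541 0.285 0.05 ]
label_stand 0.76 [430. 223.  34.  36.] [ 0.431 -0.017  0.05 ]
w 0.89 [327. 207.  17.  24.] [0.64  0.033 0.01 ]
w 0.64 [318. 222.  28.  25.] [0.62  0.083 0.01 ]
```

View pics/m6.png

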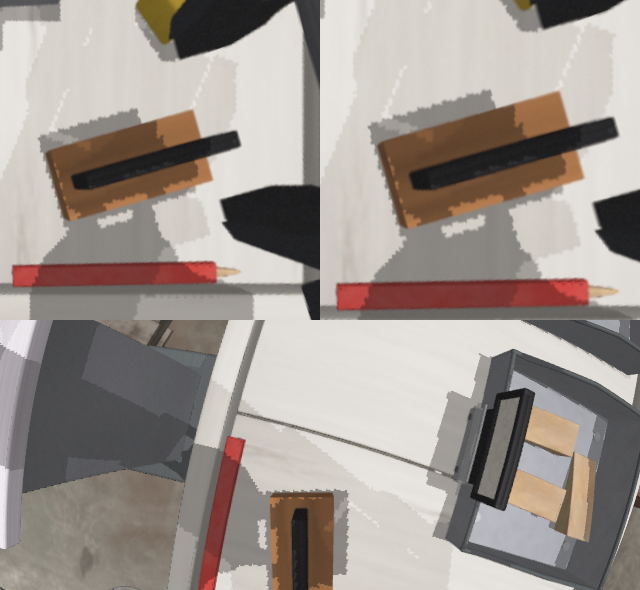

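The view shows the holder's top at (156,160) and its stand at (482,161), angle ≈0.27, with both wedges lying properly in the wedge bin at lower right. The holder's pale card shows on the fitted label's front. Now I'll grip the holder.

Request:
{"op": "carry_out", "data": {"series": [[[5, -0.4, -0.2, 0, 0], [5, -0.5, -0.2, 0, -0.01], [5, 0, 0, 0, 0], [5, 0, 0, 0, 0]]]}}

```text
clock: 25.8
tool_pos: [0.461, -0.0698, 0.1116]
tcp_rot: [1.905, 2.498, 0.0]
wrist_force: [0.7, -0.8, -0.1]
width: 0.0502
grasp_force: 0.0
```

```bash
python3 - <<'E'
from h import *
s=readout.state(); T=s['tool_pos']; print(s['clock'],T,s['tcp_rot'])
p=shot('wrist'); g=cv2.cvtColor(p['pixels'],cv2.COLOR_RGB2HSV)
# plate section at plane z=.076: mask dark low-sat in local ortho
x1,y1=.52,0.0; im=ortho(p,.076,.40,x1,-.14,y1,.0005,True); h=cv2.cvtColor(im,cv2.COLOR_RGB2HSV)
m=(h[...,2]<60); n,l,st,c=cv2.connectedComponentsWithStats(m.astype('u1'))
for i in range(1,n):
    if st[i,4]>800:
        pts=np.argwhere(l==i)[:,::-1].astype('f4'); r=cv2.minAreaRect(pts); print('dark',round(x1-r[0][1]*.0005,4),round(y1-r[0][0]*.0005,4),np.array(r[1])*.5,r[2])
x1,y1=.52,0.0; im=ortho(p,.026,.40,x1,-.14,y1,.0005,True); h=cv2.cvtColor(im,cv2.COLOR_RGB2HSV).astype(int)
m=(h[...,1]>90)&(h[...,0]>5)&(h[...,0]<18); m=cv2.morphologyEx(m.astype('u1'),cv2.MORPH_CLOSE,np.ones((31,31))); print('stand',blobs(im,m,x1,y1,.0005,1500))
E
```

```text
25.8 [ 0.46102351 -0.06983885  0.11157211] [1.90549618e+00 2.49770432e+00 3.01770677e-05]
dark 0.5115 -0.103 [17. 47.] 90.0
dark 0.459 -0.0677 [ 8.77031231 85.02397919] 73.92642211914062
dark 0.4198 -0.122 [36.5 35. ] 90.0
stand [(array([ 0.4595, -0.07  ], dtype=float32), np.float32(0.095), np.float32(0.046), np.float32(-1.292))]
```

Request:
{"op": "carry_out", "data": {"series": [[[5, -0.2, 0.05, -2, 0.01], [5, 0, 0, -3, 0], [5, 0, 0, -3, 0], [5, 0, 0, -1.5, 0], [5, 0, 0, -0.5, 0], [5, 0, 0, 0, 0]]]}}

```text
clock: 26.35
tool_pos: [0.4589, -0.0691, 0.0108]
tcp_rot: [-1.891, -2.506, 0.001]
wrist_force: [0.0, 0.2, 0.3]
width: 0.0498
grasp_force: 0.0
```

Request:
{"op": "carry_out", "data": {"series": [[[0.5, 0, 0, 0, 0], [0.5, 0, 0, 0, 0], [0.5, 0, 0, 0, 0], [0.5, 0, 0, 0, 0], [0.5, 0, 0, 0, 0], [0.5, 0, 0, 0, 0], [0.5, 0, 0, 0, 0], [0.5, 0, 0, 0, 0]]], "force": 40}}

```text
clock: 27.02
tool_pos: [0.4594, -0.0693, 0.0117]
tcp_rot: [1.892, 2.508, 0.0]
wrist_force: [-1.1, 0.6, 2.1]
width: 0.0087
grasp_force: 40.0
```

Gripped (8.7 mm, 40 N). I'll lift it straight out, and re-measure the clip from the earlier close picture plus a fresh one.

Request:
{"op": "carry_out", "data": {"series": [[[0.5, 0, 0, 0.5, 0], [0.5, 0, 0, 1, 0], [0.5, 0, 0, 2, 0], [0.5, 0, 0, 3, 0], [0.5, 0, 0, 3, 0], [0.5, 0, 0, 2, 0], [0.5, 1, 2, 0.5, 0], [0.5, 2, 3.2, 0, -0.02]]]}}

```text
clock: 27.68
tool_pos: [0.4896, -0.0184, 0.1345]
tcp_rot: [1.919, 2.482, 0.001]
wrist_force: [1.0, -1.1, -0.8]
width: 0.0086
grasp_force: 40.0
```

Request:
{"op": "carry_out", "data": {"series": [[[0.5, 1.5, 3.7, 0, -0.03], [0.5, 1.5, 3.7, 0, -0.03], [0.5, 1.2, 3.8, 0, -0.03], [0.5, 0.4, 3.8, 0, -0.03], [0.5, 0, 3.8, 0, -0.03], [0.5, 0, 3.8, 0, 0], [0.5, 0, 2, 0, 0], [0.5, 0, 0.5, 0, 0]]]}}

```text
clock: 28.35
tool_pos: [0.5344, 0.2369, 0.1321]
tcp_rot: [-2.094, -2.342, -0.0]
wrist_force: [1.6, -0.2, -0.5]
width: 0.0088
grasp_force: 40.0
```

```bash
cat > clip.py <<'E'
from h import *
from scipy.spatial.transform import Rotation as R
s=readout.state(); T=s['tool_pos']; print(s['clock'],T,s['tcp_rot'],s['width'],s['grasp_force'],s['wrist_force'])
def TM(pos,rv): M=np.eye(4); M[:3,:3]=R.from_rotvec(rv).as_matrix(); M[:3,3]=pos; return M
p=shot('wrist','w7.png'); C=np.array(p['extrinsics'])@TM(T,s['tcp_rot'])   # tool->camera
q=dict(p); q['pixels']=cv2.cvtColor(cv2.imread('pics/w2.png'),cv2.COLOR_BGR2RGB); q['extrinsics']=C@np.linalg.inv(TM([.55104,.25221,.17239],[3.13681852,.16993639,-.000217]))
def edge(p,fish,z,name,ys=(-.07,-.06,-.05,-.04,.04,.05,.06,.07)):
    th=.11; c0=np.array([.5702,.2565]); n=np.array([np.cos(th),np.sin(th)]); t=np.array([-n[1],n[0]])
    out=[]
    g=cv2.cvtColor(p['pixels'],cv2.COLOR_RGB2GRAY)
    for y in ys:
        d=np.arange(-.02,.012,.00025); v=[]
        for k in d:
            P=[np.append(c0+t*(y+e)+n*k,z) for e in (-.002,0,.002)]
            v.append(np.mean([cv2.getRectSubPix(g,(1,1),tuple(map(float,proj(p,X,fish))))[0,0] for X in P]))
        gr=np.diff(cv2.GaussianBlur(np.array(v,'f4')[:,None],(1,9),0)[:,0]); i=np.argmin(gr); out.append((y,round(d[i]*1000,2),round(float(gr[i]),1)))
    print(name,out); a=np.polyfit([o[0] for o in out],[o[1]/1000 for o in out],1); print('  theta',round(th-a[0],4),'mid',(c0+n*a[1]).round(4))
E
python3 - <<'E'
exec(open('clip.py').read())
edge(q,True,.037,'w2'); edge(p,True,.037,'now'); edge(shot('scene'),False,.037,'scene')
# lip y extent in w2: row just before wall
g=cv2.cvtColor(q['pixels'],cv2.COLOR_RGB2GRAY); th=.11; n=np.array([np.cos(th),np.sin(th)]); t=np.array([-n[1],n[0]])
for off in (-.006,-.008,-.010):
    v=[cv2.getRectSubPix(g,(1,1),tuple(map(float,proj(q,np.append(np.array([.5702,.2565])+n*off+t*y,.036),True))))[0,0] for y in np.arange(-.045,.0451,.003)]
    print(off,v)
E
```

```text
28.35 [0.53442561 0.23689612 0.13214319] [-2.09382321e+00 -2.34173932e+00 -4.34269515e-04] 0.00877835301067951 39.99995095655322 [ 1.55952607 -0.21849213 -0.48166397]
w2 [(-0.07, np.float64(0.0), -7.2), (-0.06, np.float64(-3.5), -9.3), (-0.05, np.float64(-2.25), -8.0), (-0.04, np.float64(-3.25), -8.0), (0.04, np.float64(-2.25), -7.0), (0.05, np.float64(-3.5), -9.3), (0.06, np.float64(-3.75), -8.2), (0.07, np.float64(-4.0), -8.9)]
  theta 0.1226 mid [0.5674 0.2562]
now [(-0.07, np.float64(-2.75), -13.5), (-0.06, np.float64(-14.5), -11.8), (-0.05, np.float64(-15.0), -10.1), (-0.04, np.float64(-14.25), -7.0), (0.04, np.float64(-14.75), -10.8), (0.05, np.float64(-5.25), -12.4), (0.06, np.float64(-5.5), -11.0), (0.07, np.float64(-5.75), -11.2)]
  theta 0.0784 mid [0.5605 0.2554]
scene [(-0.07, np.float64(-4.75), -4.8), (-0.06, np.float64(-14.5), -3.9), (-0.05, np.float64(-19.25), -1.6), (-0.04, np.float64(-3.75), -0.5), (0.04, np.float64(9.25), -0.4), (0.05, np.float64(-19.5), -0.4), (0.06, np.float64(-5.25), -0.2), (0.07, np.float64(-4.25), -0.2)]
  theta 0.0664 mid [0.5625 0.2556]
-0.00
[... 712 characters left out ...]
7), np.uint8(117), np.uint8(118), np.uint8(117), np.uint8(119), np.uint8(118), np.uint8(117), np.uint8(119), np.uint8(118), np.uint8(118), np.uint8(117), np.uint8(187), np.uint8(187), np.uint8(185), np.uint8(187), np.uint8(187)]
-0.01 [np.uint8(182), np.uint8(192), np.uint8(206), np.uint8(188), np.uint8(186), np.uint8(206), np.uint8(122), np.uint8(125), np.uint8(126), np.uint8(127), np.uint8(127), np.uint8(126), np.uint8(126), np.uint8(126), np.uint8(125), np.uint8(124), np.uint8(125), np.uint8(124), np.uint8(124), np.uint8(124), np.uint8(126), np.uint8(126), np.uint8(125), np.uint8(127), np.uint8(126), np.uint8(127), np.uint8(186), np.uint8(187), np.uint8(195), np.uint8(207), np.uint8(187)]
```

The earlier picture gives the wall face and lip only to a few mm. I'll place the wrist camera straight above the clip for a parallax-free measure.

Request:
{"op": "carry_out", "data": {"series": [[[0.5, 1.5, -2, 0, 0], [0.5, 1.5, -2, 0, 0], [0.5, 1, -1.7, 0, 0], [0.5, 0, 0, 0, 0], [0.5, 0, 0, 0, 0]]]}}

```text
clock: 28.87
tool_pos: [0.5754, 0.1748, 0.1317]
tcp_rot: [-2.102, -2.335, 0.001]
wrist_force: [-0.5, 0.3, -0.1]
width: 0.0085
grasp_force: 40.0
```

```bash
python3 - <<'E'
exec(open('clip.py').read())
o,_=ray(p,320,240,True); print('cam',o)
def prof(p,z,ys,nm):
    g=cv2.cvtColor(p['pixels'],cv2.COLOR_RGB2GRAY); n=np.array([np.cos(.11),np.sin(.11)]); t=np.array([-n[1],n[0]]); c=np.array([.567,.256])
    v=[np.mean([cv2.getRectSubPix(g,(1,1),tuple(map(float,proj(p,np.append(c+n*k+t*y,z),True))))[0,0] for y in ys]).round() for k in np.arange(-.020,.0101,.001)]
    print(nm,[int(a) for a in v])
for y in (-.06,-.04,-.02,0,.02,.04,.06): prof(p,.037,[y-.002,y,y+.002],y)
print('w2');
for y in (-.06,-.02,.02,.06): prof(q,.037,[y-.002,y,y+.002],y)
g=cv2.cvtColor(p['pixels'],cv2.COLOR_RGB2GRAY); n=np.array([np.cos(.11),np.sin(.11)]); t=np.array([-n[1],n[0]]); c=np.array([.567,.256])
for off in (-.006,-.009): print([int(cv2.getRectSubPix(g,(1,1),tuple(map(float,proj(p,np.append(c+n*off+t*y,.036),True))))[0,0]) for y in np.r_[np.arange(-.036,-.023,.001),np.arange(.024,.037,.001)]])
E
```

```text
28.8667 [0.57540339 0.17481802 0.13171157] [-2.10183890e+00 -2.33463978e+00  5.77937109e-04] 0.008533586938217779 39.99970957171172 [-0.4697455   0.28903504 -0.12583904]
cam [0.56623067 0.25627155 0.3089367 ]
-0.06 [174, 174, 170, 166, 165, 144, 135, 134, 133, 132, 132, 133, 133, 132, 133, 133, 133, 133, 133, 133, 133, 134, 116, 73, 61, 62, 65, 88, 101, 101, 101]
-0.04 [207, 207, 207, 207, 207, 207, 207, 208, 208, 208, 209, 209, 205, 173, 135, 134, 134, 135, 134, 133, 134, 135, 117, 82, 83, 103, 94, 144, 163, 158, 157]
-0.02 [226, 226, 219, 186, 159, 160, 160, 160, 160, 161, 153, 173, 175, 143, 134, 133, 135, 133, 100, 109, 123, 145, 155, 111, 94, 115, 102, 151, 171, 145, 125]
0 [222, 217, 186, 160, 155, 155, 155, 156, 155, 156, 156, 172, 172, 132, 133, 132, 135, 134, 109, 125, 138, 150, 163, 111, 99, 111, 105, 155, 162, 161, 132]
0.02 [226, 224, 206, 160, 159, 159, 159, 159, 160, 160, 150, 174, 171, 133, 133, 133, 136, 127, 110, 114, 136, 149, 156, 97, 101, 109, 106, 151, 168, 179, 190]
0.04 [225, 225, 226, 226, 225, 225, 225, 226, 225, 225, 225, 225, 209, 191, 157, 157, 157, 158, 1
[... 402 characters left out ...]
07, 207, 207, 208, 207, 208, 200, 173, 135, 150, 160, 120, 118, 118, 117, 119, 120, 118, 104, 109, 112, 82, 93, 82, 74, 84, 89, 88]
0.02 [186, 187, 187, 186, 187, 187, 187, 187, 187, 164, 125, 126, 140, 141, 120, 119, 118, 117, 119, 121, 119, 116, 117, 95, 78, 94, 85, 77, 84, 88, 88]
0.06 [211, 211, 212, 212, 211, 208, 192, 189, 189, 189, 189, 189, 189, 189, 189, 189, 189, 188, 189, 176, 143, 122, 121, 100, 77, 85, 85, 78, 84, 86, 87]
[155, 157, 179, 201, 173, 160, 161, 159, 141, 134, 134, 135, 133, 133, 133, 132, 132, 131, 132, 135, 153, 160, 160, 160, 158, 159]
[209, 224, 225, 226, 226, 227, 227, 218, 193, 188, 186, 179, 177, 174, 172, 171, 177, 178, 177, 181, 207, 226, 226, 226, 226, 226]
```

The clip is now well measured: wall face at x≈0.569, lip centre at y≈0.257. Next, the held holder's offset along the jaws.

```bash
python3 - <<'E'
exec(open('clip.py').read())
M=R.from_rotvec(s['tcp_rot']).as_matrix(); X,Y=M[:,0],M[:,1]; print(X,Y)
g=cv2.cvtColor(p['pixels'],cv2.COLOR_RGB2GRAY)
for h in (.0643,.0233,-.0057):
    print('h',h,[int(np.mean([cv2.getRectSubPix(g,(1,1),tuple(map(float,proj(p,T+X*a+Y*b+[0,0,h],True))))[0,0] for b in (-.003,0,.003)])) for a in np.arange(.02,.0601,.001)])
h=.0233
for a in (.03,.035): print('across',a,[int(cv2.getRectSubPix(g,(1,1),tuple(map(float,proj(p,T+X*a+Y*b+[0,0,.0643],True))))[0,0]) for b in np.arange(-.010,.0101,.001)])
E
```

```text
28.9167 [0.5749872  0.17584176 0.13169892] [-2.10010793e+00 -2.33598912e+00  4.76674759e-04] 0.00876547513842492 39.99983347021043 [-0.40178471 -1.01025587 -0.62758909]
[-1.06046424e-01  9.94361177e-01  7.00029968e-05] [ 9.94361066e-01  1.06046446e-01 -4.71048132e-04]
h 0.0643 [30, 30, 30, 29, 29, 31, 30, 31, 30, 29, 30, 30, 29, 33, 43, 44, 45, 38, 26, 26, 25, 24, 33, 40, 45, 54, 55, 55, 58, 74, 108, 115, 115, 115, 121, 120, 119, 121, 121, 122, 121]
h 0.0233 [47, 36, 26, 25, 24, 25, 24, 25, 23, 26, 26, 25, 23, 25, 26, 24, 26, 68, 110, 111, 110, 110, 110, 110, 110, 109, 109, 109, 110, 110, 110, 110, 110, 111, 117, 119, 120, 120, 121, 121, 116]
h -0.0057 [24, 25, 24, 22, 23, 25, 25, 26, 36, 95, 109, 110, 109, 109, 109, 109, 109, 109, 108, 108, 108, 109, 109, 109, 109, 109, 109, 109, 110, 115, 116, 117, 117, 118, 118, 118, 114, 117, 134, 139, 140]
across 0.03 [132, 136, 151, 84, 74, 40, 35, 29, 32, 29, 33, 33, 29, 28, 75, 81, 80, 81, 81, 80, 81]
across 0.035 [142, 134, 161, 156, 83, 42, 49, 52, 55, 54, 42, 44, 44, 39, 125, 147, 149, 156, 151, 154, 157]
```

Request:
{"op": "carry_out", "data": {"series": [[[0.5, -0.3, 2, 0, 0], [0.5, -0.3, 2.6, 0, 0], [0.5, -0.3, 2.3, -1, 0], [0.5, -0.1, 1.3, -2, 0], [0.5, 0, 0.2, -2.5, 0], [0.5, 0, 0, -1.5, 0], [0.5, 0, 0, -0.5, 0], [0.5, 0, 0, 0, 0]]], "force": 55}}

```text
clock: 29.63
tool_pos: [0.5643, 0.2611, 0.0557]
tcp_rot: [-2.097, -2.338, 0.003]
wrist_force: [-0.5, -0.0, 0.0]
width: 0.0086
grasp_force: 55.0
```

```bash
python3 - <<'E'
from h import *
L=[]
for i in range(4):
    p=shot('wrist' if i==3 else 'scene'); s=readout.state(); L.append(np.r_[s['tool_pos'],s['wrist_force']])
print(s['clock'],np.mean(L,0).round(4),np.std(L,0).round(4),s['tcp_rot'])
cv2.imwrite('pics/w8.png',p['pixels'])
from scipy.spatial.transform import Rotation as R
T=np.mean(L,0)[:3]; M=R.from_rotvec(s['tcp_rot']).as_matrix(); X,Y=M[:,0],M[:,1]; g=cv2.cvtColor(p['pixels'],cv2.COLOR_RGB2GRAY)
smp=lambda P:int(cv2.getRectSubPix(g,(1,1),tuple(map(float,proj(p,P,True))))[0,0])
# wall outer edge & plate across closing axis, along rows to the camera side
for a in (.045,.055): print('z=.037 across a',a,[smp(np.append((T+X*a+Y*b)[:2],.037)) for b in np.arange(-.016,.0121,.001)])
print('bead z=foot+3 a=.026..',[smp(np.append((T+X*a)[:2],T[2]-.0027)) for a in np.arange(.02,.045,.001)])
for a in (.024,.0265): print('bead across',a,[smp(np.append((T+X*a+Y*b)[:2],T[2]-.0027)) for b in np.arange(-.010,.0101,.001)])
print('lip end z=.036',[[smp(np.append((T+X*a+Y*b)[:2],.036)) for a in np.arange(.02,.04,.001)] for b in (-.004,-.007)])
E
```

```text
29.8333 [ 0.5656  0.261   0.0577 -0.0981  0.0062 -0.6003] [3.000e-04 0.000e+00 4.000e-04 2.553e-01 3.923e-01 5.350e-01] [2.09744049 2.33709669 0.00299753]
z=.037 across a 0.045 [214, 216, 219, 204, 205, 204, 205, 205, 204, 205, 180, 130, 131, 130, 129, 130, 130, 131, 129, 75, 76, 94, 93, 108, 161, 161, 159, 159, 161]
z=.037 across a 0.055 [226, 225, 224, 225, 225, 224, 225, 225, 226, 225, 165, 158, 160, 156, 157, 158, 157, 157, 152, 77, 87, 107, 103, 122, 162, 163, 161, 162, 162]
bead z=foot+3 a=.026.. [27, 21, 28, 24, 24, 27, 24, 24, 25, 49, 107, 105, 107, 107, 106, 108, 110, 111, 111, 105, 130, 130, 130, 131, 131]
bead across 0.024 [130, 131, 117, 104, 33, 25, 24, 26, 26, 23, 24, 26, 24, 24, 24, 38, 65, 95, 99, 98, 100]
bead across 0.0265 [131, 132, 118, 107, 49, 27, 24, 22, 26, 23, 24, 25, 22, 25, 27, 48, 63, 92, 101, 100, 102]
lip end z=.036 [[24, 24, 24, 29, 67, 90, 89, 90, 98, 98, 101, 112, 97, 110, 109, 112, 131, 130, 132, 131], [89, 90, 91, 93, 94, 93, 92, 96, 129, 132, 132, 132, 133, 133, 142, 170, 201, 200, 202, 203]]
```

Request:
{"op": "carry_out", "data": {"series": [[[0.5, 0.02, -0.13, 0, 0], [0.5, 0, 0, -0.4, 0], [0.5, 0, 0, -0.4, 0], [0.5, 0, 0, -0.4, 0], [0.5, 0, 0, -0.4, 0], [0.5, 0, 0, 0, 0]]]}}

```text
clock: 30.33
tool_pos: [0.5649, 0.2593, 0.0393]
tcp_rot: [-2.098, -2.337, 0.002]
wrist_force: [-0.1, 0.1, -0.5]
width: 0.0086
grasp_force: 55.0
```

Request:
{"op": "carry_out", "data": {"series": [[[0.5, 0.08, 0, -0.3, 0], [0.5, 0, 0, -0.3, 0], [0.5, 0, 0, 0, 0]]]}}

```text
clock: 30.58
tool_pos: [0.566, 0.2594, 0.0339]
tcp_rot: [-2.098, -2.338, 0.001]
wrist_force: [0.3, -0.2, -1.0]
width: 0.0087
grasp_force: 55.0
```

Request:
{"op": "carry_out", "data": {"series": [[[0.5, 0.08, 0, -0.3, 0], [0.5, 0, 0, -0.2, 0], [0.5, 0, 0, 0, 0]]]}}

```text
clock: 30.83
tool_pos: [0.5668, 0.2594, 0.029]
tcp_rot: [-2.098, -2.338, 0.001]
wrist_force: [-0.1, -0.9, -0.6]
width: 0.0083
grasp_force: 55.0
```

Request:
{"op": "carry_out", "data": {"series": [[[0.5, 0.05, 0, -0.2, 0], [0.5, 0, 0, -0.2, 0], [0.5, 0, 0, 0, 0]]]}}

```text
clock: 31.08
tool_pos: [0.567, 0.2595, 0.0253]
tcp_rot: [-2.097, -2.338, 0.002]
wrist_force: [-4.3, 0.5, 0.5]
width: 0.0085
grasp_force: 55.0
```

Request:
{"op": "carry_out", "data": {"series": [[[0.5, 0, 0, -0.2, 0], [0.5, 0, 0, 0, 0]]]}}

```text
clock: 31.25
tool_pos: [0.5671, 0.2596, 0.0239]
tcp_rot: [-2.097, -2.338, 0.001]
wrist_force: [-6.3, -0.8, 5.7]
width: 0.0087
grasp_force: 55.0
```

Request:
{"op": "carry_out", "data": {"series": [[[0.5, 0, 0, -0.2, 0], [0.5, 0, 0, 0, 0]]]}}

```text
clock: 31.42
tool_pos: [0.5671, 0.2596, 0.0221]
tcp_rot: [-2.098, -2.338, 0.001]
wrist_force: [-8.7, -0.6, 7.7]
width: 0.0086
grasp_force: 55.0
```

Request:
{"op": "carry_out", "data": {"series": [[[0.5, -0.04, 0, -0.2, 0], [0.5, 0, 0, 0, 0]]]}}

```text
clock: 31.58
tool_pos: [0.567, 0.2596, 0.0196]
tcp_rot: [-2.098, -2.338, -0.0]
wrist_force: [-3.4, -1.1, 2.0]
width: 0.0084
grasp_force: 55.0
```

Request:
{"op": "carry_out", "data": {"series": [[[0.5, 0, 0, -0.2, 0], [0.5, 0, 0, 0, 0]]]}}

```text
clock: 31.75
tool_pos: [0.5669, 0.2595, 0.0171]
tcp_rot: [-2.098, -2.338, 0.001]
wrist_force: [-3.2, 0.7, -1.1]
width: 0.0084
grasp_force: 55.0
```

Request:
{"op": "carry_out", "data": {"series": [[[0.5, 0, 0, -0.2, 0], [0.5, 0, 0, 0, 0]]]}}

```text
clock: 31.92
tool_pos: [0.567, 0.2595, 0.0157]
tcp_rot: [-2.098, -2.338, 0.0]
wrist_force: [-5.9, -0.6, 4.3]
width: 0.0088
grasp_force: 55.0
```

Request:
{"op": "carry_out", "data": {"series": [[[0.5, 0, 0, -0.1, 0], [0.5, 0, 0, 0, 0]]]}}

```text
clock: 32.08
tool_pos: [0.5671, 0.2595, 0.0156]
tcp_rot: [-2.098, -2.338, 0.0]
wrist_force: [-9.2, -2.4, 12.2]
width: 0.0081
grasp_force: 55.0
```

Seated: reported z 0.0156 matches the expected 0.0157, and the force rises against the stop. I'll check the centring on the lip, then press.

```bash
python3 - <<'E'
exec(open('clip.py').read())
M=R.from_rotvec(s['tcp_rot']).as_matrix(); X,Y=M[:,0],M[:,1]; g=cv2.cvtColor(p['pixels'],cv2.COLOR_RGB2GRAY)
smp=lambda P:int(cv2.getRectSubPix(g,(1,1),tuple(map(float,proj(p,P,True))))[0,0])
for z,b in ((.08,0),(.039,0)): print('frame end z',z,[smp(np.append((T+X*a+Y*b)[:2],z)) for a in np.arange(.028,.05,.001)])
for b in (-.006,-.008,-.010): print('lip end b',b,[smp(np.append((T+X*a+Y*b)[:2],.036)) for a in np.arange(.02,.042,.001)])
# same in scene camera: both ends of lip (front face, z=.03) and of frame (z=.06)
q=shot('scene'); g2=cv2.cvtColor(q['pixels'],cv2.COLOR_RGB2GRAY)
sm=lambda P:int(cv2.getRectSubPix(g2,(1,1),tuple(map(float,proj(q,P))))[0,0])
for nm,b,z in (('frame',-.005,.06),('frame',-.005,.045),('lip',-.0105,.035),('lip',-.009,.030)):
    print(nm,z,'L',[sm(np.append((T+X*a+Y*b)[:2],z)) for a in np.arange(-.050,-.019,.0015)],'R',[sm(np.append((T+X*a+Y*b)[:2],z)) for a in np.arange(.02,.0501,.0015)])
E
```

```text
32.0833 [0.56705346 0.25954713 0.01563364] [-2.09800934e+00 -2.33836429e+00  2.39436263e-04] 0.008116850170327847 55.004306361079216 [-9.22764151 -2.43256412 12.17630832]
frame end z 0.08 [31, 32, 32, 31, 33, 35, 43, 40, 43, 36, 26, 19, 25, 27, 25, 25, 25, 26, 22, 24, 23, 64]
frame end z 0.039 [21, 27, 26, 24, 23, 23, 23, 18, 24, 62, 100, 122, 129, 130, 131, 129, 131, 130, 130, 129, 130, 130]
lip end b -0.006 [32, 27, 23, 26, 25, 25, 27, 30, 33, 36, 48, 54, 71, 86, 82, 89, 101, 110, 125, 128, 129, 129]
lip end b -0.008 [91, 92, 93, 93, 92, 92, 93, 92, 90, 96, 124, 126, 130, 131, 131, 131, 131, 130, 129, 129, 129, 130]
lip end b -0.01 [111, 112, 113, 114, 113, 115, 109, 109, 121, 130, 130, 130, 131, 131, 132, 131, 132, 132, 130, 129, 129, 130]
frame 0.06 L [21, 21, 19, 19, 19, 20, 21, 26, 33, 40, 45, 45, 45, 45, 45, 50, 49, 40, 33, 24, 22] R [101, 102, 102, 103, 103, 103, 103, 101, 96, 81, 64, 44, 35, 31, 32, 34, 36, 43, 48, 53, 58]
frame 0.045 L [29, 34, 39, 41, 42, 42, 39, 34, 29, 27, 34, 40, 44, 44, 43, 34, 29, 21, 20, 18, 18] R [55, 54, 53, 53, 56, 58, 60, 59, 55, 48, 39, 36, 37, 37, 40, 46, 56, 61, 65, 66, 65]
lip 0.035 L [19, 18, 22, 27, 36, 46, 55, 62, 65, 66, 65, 66, 66, 67, 69, 71, 71, 70, 70, 70, 69] R [71, 72, 74, 73, 74, 72, 72, 68, 64, 58, 52, 47, 47, 54, 61, 68, 71, 71, 71, 69, 70]
lip 0.03 L [20, 23, 27, 37, 46, 56, 63, 65, 66, 66, 67, 66, 67, 67, 67, 68, 69, 69, 69, 68, 67] R [72, 73, 72, 73, 73, 73, 71, 69, 65, 59, 54, 54, 56, 63, 68, 72, 71, 70, 71, 69, 69]
```

Centred to within about 1 mm. Now I'll press firmly.

Request:
{"op": "carry_out", "data": {"series": [[[0.5, -0.05, 0, -0.1, 0], [0.5, 0, 0, 0, 0], [0.5, 0, 0, 0, 0]]], "force": 60}}

```text
clock: 32.43
tool_pos: [0.5671, 0.2596, 0.0156]
tcp_rot: [2.097, 2.338, 0.002]
wrist_force: [-9.6, -3.3, 17.6]
width: 0.0083
grasp_force: 60.0
```

Request:
{"op": "carry_out", "data": {"series": [[[0.5, 0, 0, -0.1, 0], [0.5, 0, 0, 0, 0], [0.5, 0, 0, 0, 0], [0.5, 0, 0, 0, 0]]]}}

```text
clock: 32.77
tool_pos: [0.5672, 0.2596, 0.0155]
tcp_rot: [2.097, 2.338, 0.002]
wrist_force: [-14.5, -3.1, 24.8]
width: 0.0088
grasp_force: 60.0
```

Request:
{"op": "carry_out", "data": {"series": [[[0.5, -0.1, 0, 0, 0], [0.5, 0, 0, 0, 0], [0.5, 0, 0, 0, 0], [0.5, 0, 0, 0, 0], [0.5, 0, 0, 0, 0], [0.5, 0, 0, 0, 0]]]}}

```text
clock: 33.27
tool_pos: [0.5672, 0.2596, 0.0156]
tcp_rot: [2.096, 2.336, 0.005]
wrist_force: [-7.9, -2.0, 21.8]
width: 0.0083
grasp_force: 60.0
```

Steady at 22 N down and held. Handing in.

```bash
python3 -c "
from h import *
print(manip.job_done()); s=readout.state(); print(s['clock'],s['wrist_force'],s['tool_pos'])"
```

```text
the job is handed in; nothing more can be done
None
the job is handed in; nothing more can be done
```

I handed the job in at about 33 s. The stone is laid in the stone bin and both wedges are in the wedge bin. The label holder is home in the stone bin's clip, card out and centred to within about 1 mm as measured. It is still gripped and pressed down with about 22 N.

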